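# Set the air regulator for the clamping press and lock it

## Robot

A 7-joint arm with a two-finger parallel gripper is mounted at the origin on the work surface. World frame = base frame: x ahead of the robot, y to its left, z up, the work surface at z = 0. Lengths are in mm, angles in rad, forces in N, time in s.
With the tool pointing down it reaches from about 425 to 950 mm from the base axis. Payload 4.7 kg.
Tool frame: the origin (TCP) lies midway between the tips of the shut fingers; the grasp point (between the pads) lies 19 mm behind it; z points along the fingers, y is the direction in which the jaws open and shut (so a half turn about z gives the same grasp; the last joint's range is limited). The gripper opens to 85 mm and grips with 20 to 120 N. Pads are 22 mm wide; open, the fingers measure 114 mm over their backs; the gripper's body (76 mm by 85 mm) begins 54 mm behind the grasp point. The pads swing forward as they close: fully open they stand 13 mm farther back than shut.
Start: joints at [1.233, 0.469, -0.049, 1.532, 0.024, 1.141, -0.082], TCP at [205.191, -643.077, 204.735] pointing down, gripper open.
Joint ranges: [-2.59, 2.59], [-0.33, 1.99], [-1.39, 1.29], [0.1, 2.45], [-1.04, 4.18], [0.21, 1.99], [-2.66, 2.66]. Speed limits (rad/s): [2.57, 2.57, 3.14, 3.14, 3.14, 3.14, 3.14].

## Interface

Orientations are given as [roll, pitch, yaw] about the fixed x, y, z axes, in that order (R = Rz(yaw) Ry(pitch) Rx(roll)).
In Python, from bench import robot, eyes, models gives the robot as it stands. The module is installed in compiled form; this text tells all that it offers.
- The arm moves only by the shell command python3 -m inch 'ROWS' [OPENING] [FORCE]. ROWS is JSON, a list of rows, each an object with "slide": the shift along the tool's x, y, z scaled (see below), a list of three; "twist": the turn, a rotation vector about the tool's x, y, z scaled (see below), a list of three. A call has 1 to 8 rows; each row is the pose to reach, as a shift and turn from the pose commanded when the call began, along the tool's axes at that moment; what a row does not reach only later rows make up. The controller multiplies each number of a shift by 200 mm and each number of a turn by 90 degrees. A row lasts 1/10 s, in which the tool goes at most 50 mm and 8.59 degrees, less where a joint would pass 70% of its speed; a pose out of reach is approached as far as the arm can. A call with a number of a shift or a turn outside -1 to 1 is refused whole. A call with a gripper value outside its range is refused whole. OPENING is the opening, from 0 (shut) to 1 (fully open), set as the call begins (- or left out, the last holds). The fingers move at their own pace and stop on an object; FORCE is the grip in N (left out, the last holds). Time passes only in rows, so rows that repeat a pose let the fingers close. It gives the time, the measured TCP pose, the force and the opening at its end, in the units of the state.
- robot.observe(): the state, without advancing time (a new reading comes with each control period).
- eyes.read_camera(name): name is "scene" or "top"; returns (picture, depth): 400x640x3 uint8, red, green, blue; 400x640 float32, mm along the optical axis (not along the pixel's ray), 0 where there is no reading.
- eyes.camera_model(name): a dict with "mtx" (3x3 intrinsics, pixels), "k1" (the pictures are not rectified: a ray, as slopes to the right and down, at radius r is drawn at 1 + k1 r^2 times it, then the intrinsics apply), "T" (4x4, takes a point from camera to world coordinates). Camera axes: x right, y up, looking along -z (the intrinsics and any distortion apply to the point x, -y, -z); pixel columns grow to the right and rows downward; lengths in mm; the calibration is good to about 2 mm. A picture is of the moment at which its call begins. camera_model takes no time and is no camera call.
- robot.finish_job(): hands the job in, once; it reports no verdict.
Trained networks look in the newest picture that a camera, given by its name, has taken for a name from the list of things; names that differ only in an ending like _2 or _b are one class to them, and where a whole thing is asked for, a point or a joint stands for the part that bears it (a point fixed in the world has none). Each returns a list of dicts, best first, with "conf" (0 to 1); they miss things now and then, are a little off and sometimes report something else, mostly with a low value. They report only what shows in the picture. A call takes as long as a camera call. They do not tell look-alikes from the thing itself.
- models.masks_of(query, camera): "pixels" (400x640 bool, what is visible of it) and "point" ([column, row] in pixels, amid what is visible of it).
- models.mark_of(query, camera): "point" ([column, row] in pixels: a listed point, or the origin of a listed thing).
The state is a dict: "clock": time; "joints": joint angles; "qvel": joint speeds; "joint_efforts": joint torques, N m; "position": TCP position; "tcp_rot": TCP orientation; "ft_force": force on the tool from outside, world axes, zero at the start; "wrist_torque": the same for the moment, N m; "width": finger opening in mm.
Only numpy, scipy, OpenCV 4.12 (cv2) and the standard library are available. Lean on these libraries where they do the work, as an engineer would, in place of code of your own. Each camera call takes 0.05 s, during which the arm holds its last target.

## Task

Set the air pressure for the clamping press: turn the knob on the bench air regulator until its pointer stands at the collar's raised mark, then pull the knob straight up, fully out, so that it locks there. The lock slot is only roughly at the mark (up to about 10 degrees to either side), so feel for it with a light upward pull while working the knob a little to and fro; never pull hard (over about 16 N), and leave the other things on the bench where they are.

Things in the scene. Friction and masses are not known exactly. Their poses are not given: they have to be found in the camera images.
- regulator: bench air regulator, fixed: plywood board 170 x 150 x 18 mm, on it an aluminium block 80 x 80 mm and a dark round bonnet of radius 43 mm, top 84 mm above the bench; pressure gauge on its +x side reaching 73 mm out. Origin on the knob's upright axis at the board's underside; x towards the gauge, z up
- mark (a point): inner end of the one raised steel bar (16 mm radial, 5 wide, 14 high) on the collar round the knob's foot; 31 mm from the knob axis, above the pointer's circle, 0.5 to 1.35 rad anticlockwise (from above) of the pointer at the start. The hidden lock slot's centre lies within 0.16 rad either side of it; the knob's key enters within about 0.02 rad of that centre
- stem: lower part of the black knob: flange, radius 30 mm, 8 mm thick, with pointer rib. Origin on the knob axis at the flange's underside, x along the pointer, z up. 90 mm above the regulator's origin when in, 100 mm fully out (hard stop; slides with 5 to 8 N and stays). Off the slot it stops after 1 mm; once 2 mm or more out it is in the slot and cannot turn
- pointer (a point): outer end of the pointer rib on the flange, 31 mm from the knob axis, 11 mm above the flange's underside. The knob turns with about 0.1 N m and springs part of the way back clockwise if let go before it is locked
- grip (a point): centre of the knob's black upright grip bar: 44 mm long (along the pointer), 18 thick, 44 high; free space of 8 mm or more below it; 44 mm above the stem's origin when not pulled. It turns with the stem; along the axis a stiff spring joins them: it rises 1 mm on the stem per 6 N of upward pull, and at 3 mm (18 N) it is overpulled
- chisel_a_mid (a point): wood-handled chisel, 240 mm long, lying; point at its middle. Bystander
- chisel_b_mid (a point): second such chisel. Bystander
- offcut: wood offcut 90 x 45 x 20 mm, origin under its centre. Bystander
- tape: tape measure 70 x 40 x 65 mm, origin under its centre. Bystander
- glue: white glue bottle, radius 31 mm, 190 mm high, origin under its centre. Bystander
- mallet: hammer, lying. Bystander
- square: metal carpenter's square, lying. Bystander
Not all that is in view belongs to the job. What is shaped like the regulator but blue is not meant.

How it is judged (in metres and radians):
On the way, in this order (a step that is already met when the one before it is completed fails the run):
1. the pointer has been turned to within 7 mm of the mark (13 degrees) with the knob still in (horizontal distance between pointer and mark below 0.007 m and z of stem in the frame of regulator below 0.0935 m), for 0.1 s.
2. the knob is pulled out at least 8 mm of its 10 mm, with the pointer at the mark (horizontal distance between pointer and mark below 0.007 m and z of stem in the frame of regulator above 0.098 m), for 0.2 s.
At the end, for the whole second after the job is handed in: The knob stands out by at least 8 mm of its 10 mm travel, released and at rest, its pointer within 7 mm (about 13 degrees) of the mark (all of step 2 and linear speed of stem below 0.01 m/s); the robot touches nothing.
It fails at once if the grip bar is pulled more than 3 mm up on its stem spring (over about 18 N) (z of grip in the frame of stem above 0.047 m).
It fails at once if a bystander is moved more than 20 mm (distance of any of chisel_a_mid, chisel_b_mid, offcut, tape, glue, mallet, square from where it was at the start of the episode above 0.02 m).
It also fails if it takes over 64 s, if anything falls off the work surface, if the arm or the gripper's body presses on something with over 40 N, if the wrist force passes 120 N, or if a joint passes its speed limit or range.

## Working session

There is one attempt and no reset: what is moved stays moved. The work goes in short steps, Python scripts to look and compute and a shell command to move; the robot and the scene stay as the last step left them, time stands still between calls to the robot, and variables do not carry over. Pictures are saved under pics/ and viewed, and the job is handed in when it is done.

```bash
mkdir -p pics; ls; cat > h.py <<'E'
import numpy as np, cv2
from bench import robot, eyes, models
from scipy.spatial.transform import Rotation as R
def und(cam,pts):
    m=eyes.camera_model(cam); K=np.array(m["mtx"]); 
    p=cv2.undistortPoints(np.array(pts,float).reshape(-1,1,2),K,np.array([m["k1"],0,0,0.]))
    return p.reshape(-1,2),np.array(m["T"])
def at_depth(cam,pts,d):
    n,T=und(cam,pts); d=np.array(d,float).reshape(-1,1)
    c=np.c_[n[:,:1]*d,-n[:,1:]*d,-d,np.ones(len(n))]
    return (T@c.T).T[:,:3]
def at_z(cam,pts,z):
    n,T=und(cam,pts)
    r=(T[:3,:3]@np.c_[n[:,0],-n[:,1],-np.ones(len(n))].T).T
    o=T[:3,3]; return o+r*((z-o[2])/r[:,2])[:,None]
def proj(cam,P):
    m=eyes.camera_model(cam); K=np.array(m["mtx"]);T=np.linalg.inv(np.array(m["T"]))
    c=(T@np.c_[np.array(P,float).reshape(-1,3),np.ones(np.size(P)//3)].T).T[:,:3]
    x=np.c_[c[:,0]/-c[:,2],-c[:,1]/-c[:,2]]; r2=(x**2).sum(1,keepdims=True); x=x*(1+m["k1"]*r2)
    return x*[K[0,0],K[1,1]]+[K[0,2],K[1,2]]
def save(n,img): cv2.imwrite("pics/"+n,cv2.cvtColor(img,cv2.COLOR_RGB2BGR))
E
python3 - <<'E'
from h import *
np.set_printoptions(precision=2,suppress=True)
print(robot.observe())
for c in("scene","top"):
    p,d=eyes.read_camera(c); save(c+"0.png",p); np.savez("/tmp/"+c+"0.npz",p=p,d=d)
    print(eyes.camera_model(c))
E
```

```text
pics
{'clock': 0.0, 'joints': array([ 1.23,  0.47, -0.05,  1.53,  0.02,  1.14, -0.08]), 'qvel': array([ 0.,  0., -0., -0.,  0.,  0., -0.]), 'joint_efforts': array([  0.  , -51.03,  -0.05, -23.77,   0.01,   0.01,   0.  ]), 'position': array([ 204.96, -642.47,  203.62]), 'tcp_rot': array([-3.14,  0.  ,  0.31]), 'ft_force': array([0.  , 0.2 , 0.15]), 'wrist_torque': array([ 0.01,  0.02, -0.03]), 'width': 85.43558160009083}
{'mtx': array([[418.9 ,   0.  , 312.04],
       [  0.  , 418.9 , 197.88],
       [  0.  ,   0.  ,   1.  ]]), 'k1': -0.10911311366377698, 'T': array([[   0.41,   -0.6 ,    0.69, 1310.11],
       [   0.91,    0.28,   -0.3 , -318.1 ],
       [  -0.01,    0.75,    0.66,  875.25],
       [   0.  ,    0.  ,    0.  ,    1.  ]])}
{'mtx': array([[417.03,   0.  , 317.18],
       [  0.  , 417.03, 196.18],
       [  0.  ,   0.  ,   1.  ]]), 'k1': -0.05376678899219617, 'T': array([[  -0.02,    0.99,   -0.12,  374.47],
       [  -1.  ,   -0.02,    0.  ,   23.32],
       [  -0.  ,    0.12,    0.99, 1252.34],
       [   0.  ,    0.  ,    0.  ,    1.  ]])}
```

View pics/scene0.png

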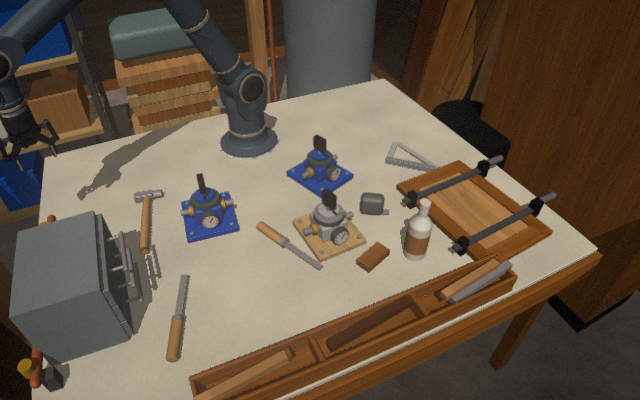

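View pics/top0.png

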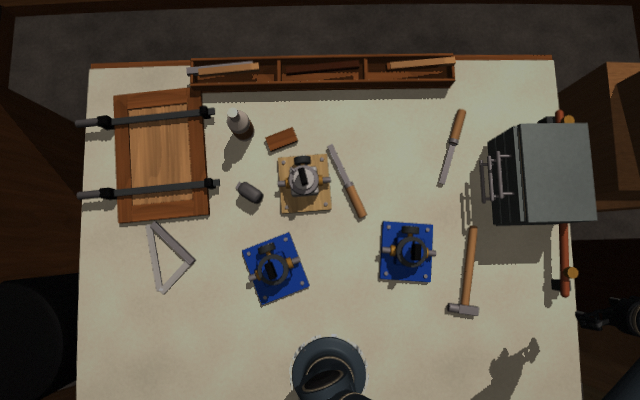

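The plywood regulator is at scene (329,225) and top (303,183). The look-alikes are both blue: scene (320,168) / top (273,268), and scene (208,208) / top (408,252). I choose the plywood one and check it in a crop.

```bash
python3 - <<'E'
from h import *
np.set_printoptions(precision=1,suppress=True)
a=np.load("/tmp/scene0.npz");b=np.load("/tmp/top0.npz")
c1=cv2.resize(a["p"][175:265,285:375],(400,400),interpolation=cv2.INTER_CUBIC)
c2=cv2.resize(b["p"][145:225,263:343],(400,400),interpolation=cv2.INTER_CUBIC)
save("crop0.png",np.hstack([c1,c2]))
for c in("top","scene"):
  for q,z in(("regulator",0),("mark",105),("pointer",101),("grip",134),("stem",90)):
    for r in models.mark_of(q,c)[:4]:
        print(c,q,round(r["conf"],2),np.array(r["point"]),at_z(c,[r["point"]],z)[0])
E
```

```text
top regulator 0.91 [301.9 185.4] [554.2  67.4   0. ]
top regulator 0.87 [404.6 252.9] [ 344.5 -235.6    0. ]
top regulator 0.82 [274.1 271.2] [298.9 154.3   0. ]
top mark 0.71 [293.7 169.4] [584.7  85.9 105. ]
top pointer 0.8 [300.2 167.9] [589.4  67.8 101. ]
top pointer 0.75 [413.4 246. ] [ 365.1 -239.8  101. ]
top pointer 0.72 [266.9 257.4] [342.7 163.1 101. ]
top grip 0.71 [417.3 250.3] [ 353.7 -242.3  134. ]
top grip 0.57 [301.9 177.3] [557.2  62.3 134. ]
top grip 0.56 [273.8 271.5] [306.2 141.1 134. ]
top grip 0.51 [250.9 194.4] [513.3 201.1 134. ]
top stem 0.9 [412.2 253. ] [ 345.8 -238.2   90. ]
top stem 0.89 [302.1 180.9] [554.1  63.5  90. ]
top stem 0.77 [274.4 272.7] [300.2 144.1  90. ]
scene regulator 0.93 [316.4 176.5] [301.5 142.2   0. ]
scene regulator 0.82 [330.  231.8] [553.3  69.9   0. ]
scene regulator 0.81 [211.8 216.9] [ 346.6 -229.    -0. ]
scene regulator 0.51 [145.4 220.3] [ 275.3 -421.2    0. ]
scene mark 0.52 [338.3 209. ] [576.4  81.5 105. ]
scene pointer 0.7 [336.  214.4] [589.   68.3 101. ]
scene pointer 0.63 [203.4 197.8] [ 370.4 -242.1  101. ]
scene pointer 0.61 [326.2 153.6] [323.9 166.7 101. ]
scene grip 0.63 [142.7 223.2] [ 441.8 -413.5  134. ]
scene grip 0.51 [329.9 199.3] [560.5  63.4 134. ]
scene grip 0.15 [415.1 255. ] [820.9 157.6 134. ]
scene stem 0.81 [206.1 194.1] [ 344.2 -229.9   90. ]
scene stem 0.74 [319.8 152. ] [292.9 158.6  90. ]
scene stem 0.58 [329.2 211.3] [559.9  62.4  90. ]
```

View pics/crop0.png

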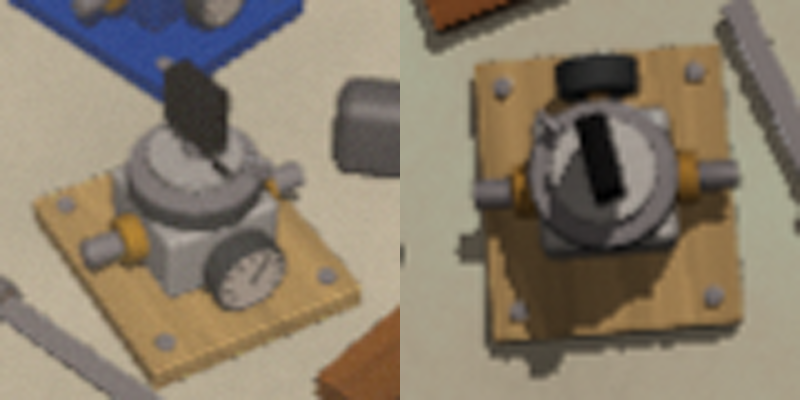

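```bash
python3 - <<'E'
from h import *
np.set_printoptions(precision=1,suppress=True)
for c in("top","scene"):
    a=np.load(f"/tmp/{c}0.npz");p,d=a["p"],a["d"]
    v,u=np.mgrid[0:400,0:640]; P=at_depth(c,np.c_[u.ravel(),v.ravel()],d.ravel()).reshape(400,640,3)
    near=(d>0)&(np.hypot(P[...,0]-556,P[...,1]-65)<75)
    h,e=np.histogram(P[near][:,2],bins=np.arange(0,175,4)); print(c,[(int(x),int(y)) for x,y in zip(e,h) if y])
    g=near&(P[...,2]>130); Q=P[g]; print("grip",len(Q),Q.mean(0),Q.min(0),Q.max(0))
    t=near&(P[...,2]>150); Q=P[t]
    if len(Q)>4: r=cv2.minAreaRect(Q[:,:2].astype(np.float32)); w,V=np.linalg.eigh(np.cov(Q[:,:2].T)); print("top face",len(Q),Q.mean(0),r,np.arctan2(*(V[::-1,1]*np.sign(V[0,1]))))
    k=near&(P[...,2]>70)&(P[...,2]<104); Q=P[k]; (cx,cy),r=cv2.minEnclosingCircle(Q[:,:2].astype(np.float32)); print("circle",cx,cy,r)
    if c=="top":
        for y in range(164,176): print(y,[f"{P[y,x,2]:.0f}" for x in range(286,322)])
        hsv=cv2.cvtColor(p,cv2.COLOR_RGB2HSV)
        # board
    m=models.masks_of("pointer",c); 
    for r in m[:3]: print("mask",r["conf"],r["point"],r["pixels"].sum())
    m=models.masks_of("mark",c); 
    for r in m[:3]:
        print("mark mask",r["conf"],r["point"],r["pixels"].sum(),P[r["pixels"]][:8])
E
```

```text
top [(0, 4), (8, 10), (12, 188), (16, 487), (20, 150), (24, 13), (28, 3), (32, 5), (36, 8), (40, 15), (44, 27), (48, 49), (52, 59), (56, 49), (60, 39), (64, 51), (68, 68), (72, 45), (76, 12), (80, 23), (84, 185), (88, 125), (92, 70), (96, 151), (100, 43), (104, 1), (116, 1), (120, 1), (128, 4), (132, 1), (136, 1), (144, 2), (148, 11), (152, 60), (156, 37)]
grip 115 [557.1  59.4 153.6] [536.2  48.  130.5] [579.2  71.9 159.5]
top face 106 [558.4  59.6 154.9] ((558.3568115234375, 59.55990982055664), (43.182621002197266, 17.541475296020508), 13.976336479187012) 0.24233269186817913
circle 571.9495239257812 59.025264739990234 60.1200065612793
164 ['20', '17', '17', '18', '17', '19', '21', '18', '17', '60', '57', '53', '55', '52', '50', '54', '55', '56', '54', '43', '40', '39', '39', '44', '16', '17', '19', '17', '19', '16', '19', '20', '20', '19', '18', '19']
165 ['17', '18', '20', '21', '22', '20', '19', '18', '17', '22', '42', '41', '39', '37', '36', '55', '86', '84', '87', '90', '88', '12', '21', '18', '17', '19', '16', '16', '16', '16', '17', '16', '16', '12', '17', '21']
166 ['16', '1
[... 2637 characters left out ...]
4), (120, 16), (124, 16), (128, 18), (132, 16), (136, 15), (140, 17), (144, 16), (148, 17), (152, 24), (156, 68), (160, 1)]
grip 184 [563.9  59.1 149.1] [536.7  48.2 130.1] [582.5  73.3 161.7]
top face 101 [561.4  60.1 156.5] ((559.2485961914062, 61.125938415527344), (43.70227813720703, 19.670385360717773), 10.688189506530762) 0.27293993341350525
circle 574.3419189453125 57.000823974609375 57.27690505981445
mask 0.89 [319.2, 147.1] 340
mask 0.88 [202.2, 187.5] 333
mask 0.61 [331.5, 205.1] 494
mark mask 0.59 [329.8, 217.7] 219 [[520.1  47.   90.3]
 [522.8  48.8  91.8]
 [520.2  43.8  87.8]
 [524.4  45.   90.8]
 [525.2  47.7  90.5]
 [525.2  38.5  90.1]
 [525.6  41.3  89.4]
 [527.9  43.4  90.5]]
```

```bash
python3 - <<'E'
from h import *
from scipy.optimize import least_squares
np.set_printoptions(precision=1,suppress=True)
for c in("top","scene"):
    a=np.load(f"/tmp/{c}0.npz");p,d=a["p"],a["d"]
    v,u=np.mgrid[0:400,0:640]; P=at_depth(c,np.c_[u.ravel(),v.ravel()],d.ravel()).reshape(400,640,3)
    rr=np.hypot(P[...,0]-558,P[...,1]-61)
    k=(d>0)&(P[...,2]>81)&(P[...,2]<94)&(rr<60)
    cs,_=cv2.findContours(k.astype(np.uint8),cv2.RETR_EXTERNAL,cv2.CHAIN_APPROX_NONE)
    B=max(cs,key=cv2.contourArea)[:,0]; Q=at_z(c,B,88 )[:,:2]
    f=least_squares(lambda x:np.hypot(*(Q-x[:2]).T)-x[2],[558,61,43],loss="soft_l1"); print(c,"rim",f.x)
    k=(d>0)&(P[...,2]>94)&(P[...,2]<110)&(rr>30)&(rr<52)
    for x in zip(u[k],v[k],*P[k].T):
        dx,dy=x[2]-f.x[0],x[3]-f.x[1]; print("   mk",x[0],x[1],np.array(x[2:]),"r %.0f ang %.2f"%(np.hypot(dx,dy),np.arctan2(dy,dx)))
p=np.load("/tmp/top0.npz")["p"];hsv=cv2.cvtColor(p,cv2.COLOR_RGB2HSV)
m=cv2.inRange(hsv[145:225,263:343],(8,50,60),(30,200,255)); print(np.count_nonzero(m))
ys,xs=np.nonzero(m); Q=at_z("top",np.c_[xs+263,ys+145],18)[:,:2].astype(np.float32); print(cv2.minAreaRect(Q))
E
```

```text
top rim [557.8  59.2  41.3]
   mk 291 167 [592.1  93.5 102.7] r 48 ang 0.78
   mk 301 167 [593.1  65.8  94.7] r 36 ang 0.18
   mk 290 168 [589.5  96.4 102.1] r 49 ang 0.86
   mk 291 168 [589.7  93.7 100.5] r 47 ang 0.82
   mk 292 168 [589.7  90.9 100.2] r 45 ang 0.78
   mk 291 169 [587.1  93.8  99.4] r 45 ang 0.87
   mk 292 169 [586.   90.6 104.9] r 42 ang 0.84
   mk 293 169 [587.   88.2  99.2] r 41 ang 0.78
   mk 307 169 [586.3  48.9  98.2] r 30 ang -0.35
   mk 292 170 [584.   90.9 100.1] r 41 ang 0.88
   mk 293 170 [583.5  88.  103. ] r 39 ang 0.84
   mk 294 170 [583.8  85.3 100.9] r 37 ang 0.79
   mk 293 171 [582.   88.5  95.3] r 38 ang 0.88
   mk 294 171 [581.7  85.6  96.9] r 36 ang 0.84
   mk 310 171 [580.9  40.6  95.9] r 30 ang -0.68
   mk 294 172 [579.3  85.7  94.1] r 34 ang 0.89
   mk 311 172 [577.4  37.8  99.2] r 29 ang -0.83
   mk 312 173 [575.2  35.1  95.2] r 30 ang -0.95
   mk 313 175 [569.1  32.4  97.3] r 29 ang -1.17
   mk 313 183 [546.1  32.8  99. ] r 29 ang -1.99
   mk 312 185 [540.8  35.7  97.5] r 29 ang -2.20
scene rim [561.2  59.9  41. ]
   mk 339 206 [560.5  92.  
[... 1546 characters left out ...]
9 ang 0.81
   mk 318 215 [564.6  26.4  94.5] r 34 ang -1.47
   mk 322 215 [572.8  34.4  98.3] r 28 ang -1.14
   mk 324 215 [578.5  37.6 102. ] r 28 ang -0.91
   mk 333 215 [588.7  59.5 102. ] r 27 ang -0.01
   mk 335 215 [588.6  65.6  99.5] r 28 ang 0.21
   mk 336 215 [589.   68.4  98.7] r 29 ang 0.30
   mk 327 216 [583.2  44.3  99.6] r 27 ang -0.62
   mk 331 216 [589.3  53.2 101.4] r 29 ang -0.23
   mk 333 216 [588.1  59.9  97.7] r 27 ang -0.00
   mk 334 216 [588.9  62.5  97.3] r 28 ang 0.09
   mk 327 217 [584.6  43.7  97.4] r 28 ang -0.61
   mk 328 217 [584.7  46.6  96.3] r 27 ang -0.51
2610
((555.2877197265625, 63.84440612792969), (234.04051208496094, 239.5874786376953), 88.4087905883789)
```

```bash
cat > go.py <<'E'
import sys
from h import *
np.set_printoptions(precision=3,suppress=True)
def need(x,y,z,yaw):
    s=robot.observe(); Rm=R.from_euler("xyz",s["tcp_rot"]); Rt=R.from_euler("xyz",[np.pi,0,yaw])
    print("clk %.2f"%s["clock"],"pos",s["position"],"rpy",s["tcp_rot"],"j",s["joints"],"F",s["ft_force"],"w %.1f"%s["width"])
    print("slide",Rm.inv().apply(np.array([x,y,z])-s["position"])/200,"twist",(Rm.inv()*Rt).as_rotvec()/(np.pi/2))
if __name__=="__main__": need(*map(float,sys.argv[1:5]))
E
python3 go.py 559.3 59.7 230 0.25
python3 -m inch '[{"slide":[0.08,-0.08,-0.05],"twist":[0,0,0]},{"slide":[0.24,-0.24,-0.1],"twist":[0,0,0]},{"slide":[0.4,-0.4,-0.13],"twist":[0,0,0]},{"slide":[0.56,-0.56,-0.13],"twist":[0,0,0]},{"slide":[0.72,-0.72,-0.13],"twist":[0,0,0]},{"slide":[0.88,-0.88,-0.13],"twist":[0,0,0]}]' 1
python3 go.py 559.3 59.7 230 0.25
```

```text
clk 0.80 pos [ 205.194 -643.067  204.764] rpy [ 3.142 -0.     0.309] j [ 1.233  0.469 -0.049  1.532  0.024  1.141 -0.082] F [-0.397 -0.489  0.005] w 85.6
slide [ 2.755 -2.81  -0.126] twist [ 0.    -0.     0.037]
clock: 1.4
position: [320.0, -420.3, 231.1]
tcp_rot: [3.141, -0.0, 0.309]
ft_force: [1.8, -0.6, 0.3]
width: 85.1
clk 1.40 pos [ 320.039 -420.284  231.076] rpy [ 3.141 -0.     0.309] j [ 0.969  0.212 -0.151  1.841  0.036  1.09  -0.458] F [ 1.807 -0.641  0.294] w 85.1
slide [ 1.869 -1.923  0.004] twist [ 0.001 -0.     0.037]
```

```bash

python3 -m inch '[{"slide":[0.16,-0.16,0],"twist":[0,0,0]},{"slide":[0.32,-0.33,0],"twist":[0,0,0]},{"slide":[0.48,-0.49,0],"twist":[0,0,0]},{"slide":[0.64,-0.66,0],"twist":[0,0,0]},{"slide":[0.8,-0.82,0],"twist":[0,0,0]},{"slide":[0.96,-0.98,0],"twist":[0,0,0]}]'
python3 go.py 559.3 59.7 200 0.25
```

```text
clock: 2.0
position: [443.3, -175.2, 231.2]
tcp_rot: [3.141, -0.001, 0.309]
ft_force: [1.1, -0.9, 0.4]
width: 84.8
clk 2.00 pos [ 443.341 -175.162  231.201] rpy [ 3.141 -0.001  0.309] j [ 0.615  0.139 -0.361  1.937  0.056  1.074 -1.032] F [ 1.116 -0.9    0.359] w 84.8
slide [ 0.909 -0.943  0.156] twist [ 0.001 -0.     0.037]
```

```bash

python3 -m inch '[{"slide":[0.15,-0.16,0],"twist":[0,0,0.037]},{"slide":[0.3,-0.32,0],"twist":[0,0,0.037]},{"slide":[0.46,-0.48,0],"twist":[0,0,0.037]},{"slide":[0.61,-0.64,0],"twist":[0,0,0.037]},{"slide":[0.76,-0.79,0.05],"twist":[0,0,0.037]},{"slide":[0.87,-0.9,0.1],"twist":[0,0,0.037]},{"slide":[0.907,-0.94,0.15],"twist":[0,0,0.037]},{"slide":[0.907,-0.94,0.15],"twist":[0,0,0.037]}]'
python3 go.py 559.3 59.7 118 0.25
```

```text
clock: 2.8
position: [557.6, 58.6, 199.2]
tcp_rot: [-3.141, 0.003, 0.254]
ft_force: [-0.2, -0.7, 0.8]
width: 85.3
clk 2.80 pos [557.551  58.638 199.165] rpy [-3.141  0.003  0.254] j [ 0.216  0.332 -0.497  1.792  0.178  1.065 -1.662] F [-0.205 -0.671  0.776] w 85.3
slide [ 0.011 -0.003  0.406] twist [-0.001  0.002  0.002]
```

The last joint would come near its limit, so I turn the tool by half a turn. That gives the same grasp with more room.

```bash

T='[{"slide":[0,0,0],"twist":[0,0,0.09]},{"slide":[0,0,0],"twist":[0,0,0.18]},{"slide":[0,0,0],"twist":[0,0,0.27]},{"slide":[0,0,0],"twist":[0,0,0.36]},{"slide":[0,0,0],"twist":[0,0,0.45]},{"slide":[0,0,0],"twist":[0,0,0.54]},{"slide":[0,0,0],"twist":[0,0,0.63]},{"slide":[0,0,0],"twist":[0,0,0.72]}]' ; : 
python3 -m inch '[{"slide":[0,0,0],"twist":[0,0,0.09]},{"slide":[0,0,0],"twist":[0,0,0.18]},{"slide":[0,0,0],"twist":[0,0,0.27]},{"slide":[0,0,0],"twist":[0,0,0.36]},{"slide":[0,0,0],"twist":[0,0,0.45]},{"slide":[0,0,0],"twist":[0,0,0.54]},{"slide":[0,0,0],"twist":[0,0,0.63]},{"slide":[0,0,0],"twist":[0,0,0.72]}]'
python3 -m inch '[{"slide":[0,0,0],"twist":[0,0,0.09]},{"slide":[0,0,0],"twist":[0,0,0.18]},{"slide":[0,0,0],"twist":[0,0,0.27]},{"slide":[0,0,0],"twist":[0,0,0.36]},{"slide":[0,0,0],"twist":[0,0,0.45]},{"slide":[0,0,0],"twist":[0,0,0.54]},{"slide":[0,0,0],"twist":[0,0,0.63]},{"slide":[0,0,0],"twist":[0,0,0.72]}]'
python3 -m inch '[{"slide":[0,0,0],"twist":[0,0,0.09]},{"slide":[0,0,0],"twist":[0,0,0.18]},{"slide":[0,0,0],"twist":[0,0,0.27]},{"slide":[0,0,0],"twist":[0,0,0.36]},{"slide":[0,0,0],"twist":[0,0,0.45]},{"slide":[0,0,0],"twist":[0,0,0.54]},{"slide":[0,0,0],"twist":[0,0,0.56]},{"slide":[0,0,0],"twist":[0,0,0.56]}]'
python3 go.py 559.3 59.7 118 -2.89
```

```text
clock: 3.6
position: [557.8, 54.5, 200.9]
tcp_rot: [-3.141, 0.002, -0.888]
ft_force: [1.1, -0.1, -0.8]
width: 85.4
clock: 4.4
position: [572.1, 36.6, 165.4]
tcp_rot: [3.127, 0.054, -1.683]
ft_force: [0.5, -0.2, 0.1]
width: 85.2
clock: 5.2
position: [501.4, -95.8, 73.9]
tcp_rot: [3.092, 0.172, -2.284]
ft_force: [-0.8, -0.0, -0.8]
width: 85.2
clk 5.20 pos [501.4   -95.798  73.914] rpy [ 3.092  0.172 -2.284] j [-0.67   0.744  1.288  2.119 -1.041  1.114 -2.659] F [-0.818 -0.009 -0.827] w 85.2
slide [-0.804  0.293 -0.07 ] twist [0.064 0.096 0.388]
```

The last joint runs the other way from what I assumed. It reached its limit and the arm drifted, with no contact force, so I undo this and check the scene.

```bash

python3 -m inch '[{"slide":[0,0,0],"twist":[0,0,-0.06]},{"slide":[0,0,-0.05],"twist":[0,0,-0.12]},{"slide":[0,0,-0.1],"twist":[0,0,-0.18]}]'
python3 - <<'E'
from h import *
import go
p,d=eyes.read_camera("scene"); save("scene1.png",p)
go.need(557,59,210,-1.68)
E
```

```text
clock: 5.5
position: [500.3, -98.6, 93.7]
tcp_rot: [-3.141, 0.178, -1.991]
ft_force: [-0.1, 0.3, 0.2]
width: 85.3
clk 5.55 pos [501.278 -99.349  95.446] rpy [-3.137  0.179 -1.989] j [-0.671  0.669  1.273  2.102 -0.96   1.091 -2.435] F [ 1.131 -1.689  0.994] w 85.2
slide [-0.925  0.065 -0.415] twist [-0.02   0.113 -0.196]
```

View pics/scene1.png

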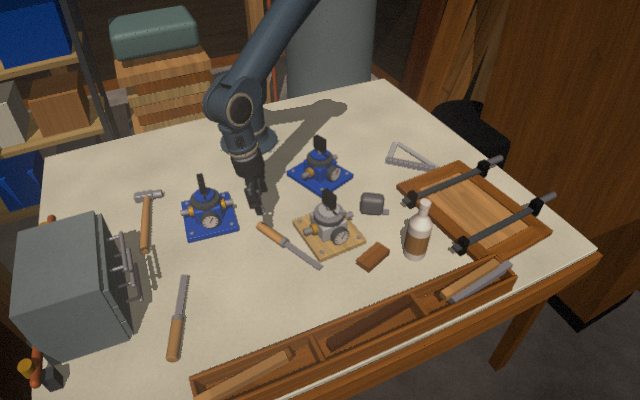

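Nothing was disturbed. The chisel by the gripper, at about (285,245), is where it was, and so are both blue units and the knob. Going back up and untwisting.

```bash

python3 -m inch '[{"slide":[0,0,-0.2],"twist":[0,0.03,-0.06]},{"slide":[0,0,-0.4],"twist":[0,0.06,-0.13]},{"slide":[-0.1,0,-0.55],"twist":[-0.01,0.09,-0.2]},{"slide":[-0.2,0,-0.6],"twist":[-0.02,0.113,-0.28]},{"slide":[-0.3,0,-0.6],"twist":[-0.02,0.113,-0.36]},{"slide":[-0.3,0,-0.6],"twist":[-0.02,0.113,-0.44]}]'
python3 go.py 557 59 230 -0.5
```

```text
clock: 6.15
position: [518.0, -60.1, 222.3]
tcp_rot: [-3.115, -0.016, -1.294]
ft_force: [0.5, -0.5, -1.6]
width: 85.2
clk 6.15 pos [517.952 -60.084 222.347] rpy [-3.115 -0.016 -1.294] j [-0.92   0.34   1.204  1.938 -0.362  1.073 -2.432] F [ 0.514 -0.543 -1.629] w 85.2
slide [-0.519 -0.351 -0.037] twist [-0.012 -0.017 -0.506]
```

```bash

python3 -m inch '[{"slide":[-0.05,-0.04,-0.02],"twist":[0,0,-0.07]},{"slide":[-0.1,-0.08,-0.03],"twist":[0,0,-0.14]},{"slide":[-0.15,-0.12,-0.03],"twist":[0,0,-0.22]},{"slide":[-0.25,-0.16,-0.03],"twist":[0,0,-0.3]},{"slide":[-0.35,-0.2,-0.03],"twist":[-0.01,-0.01,-0.38]},{"slide":[-0.4,-0.25,-0.03],"twist":[-0.01,-0.01,-0.46]},{"slide":[-0.45,-0.3,-0.03],"twist":[-0.01,-0.015,-0.54]},{"slide":[-0.51,-0.35,-0.03],"twist":[-0.01,-0.015,-0.62]}]'
python3 go.py 557 59 230 0.25
```

```text
clock: 6.95
position: [556.7, 53.3, 227.8]
tcp_rot: [3.139, -0.002, -0.327]
ft_force: [-0.0, -0.1, -0.1]
width: 85.4
clk 6.95 pos [556.69   53.284 227.81 ] rpy [ 3.139 -0.002 -0.327] j [-0.868  0.341  0.896  1.822 -0.291  1.117 -1.769] F [-0.007 -0.063 -0.054] w 85.4
slide [-0.008 -0.028 -0.011] twist [ 0.002 -0.001 -0.367]
```

```bash

python3 -m inch '[{"slide":[0,-0.02,0],"twist":[0,0,-0.08]},{"slide":[0,-0.03,0.05],"twist":[0,0,-0.16]},{"slide":[0,-0.03,0.1],"twist":[0,0,-0.24]},{"slide":[0,-0.03,0.13],"twist":[0,0,-0.32]},{"slide":[0,-0.03,0.13],"twist":[0,0,-0.36]},{"slide":[0,-0.03,0.13],"twist":[0,0,-0.36]}]'
python3 go.py 559.3 59.7 118 0.25
```

```text
clock: 7.55
position: [558.3, 58.7, 201.6]
tcp_rot: [3.138, -0.0, 0.234]
ft_force: [0.2, 0.6, -0.2]
width: 85.2
clk 7.55 pos [558.324  58.738 201.576] rpy [ 3.138 -0.     0.234] j [-0.763  0.341  0.744  1.844 -0.259  1.056 -1.255] F [ 0.226  0.576 -0.185] w 85.2
slide [ 0.006 -0.005  0.418] twist [ 0.002 -0.    -0.01 ]
```

```bash

python3 -m inch '[{"slide":[0.005,-0.005,0.1],"twist":[0.002,0,-0.01]},{"slide":[0.005,-0.005,0.2],"twist":[0.002,0,-0.01]},{"slide":[0.005,-0.005,0.3],"twist":[0.002,0,-0.01]},{"slide":[0.005,-0.005,0.37],"twist":[0.002,0,-0.01]},{"slide":[0.005,-0.005,0.41],"twist":[0.002,0,-0.01]},{"slide":[0.005,-0.005,0.415],"twist":[0.002,0,-0.01]}]'
python3 - <<'E'
from h import *
import go
for c in("scene","top"):
    p,d=eyes.read_camera(c); save(c+"2.png",p)
    if c=="scene": a=cv2.resize(p[155:265,275:385],(400,400),interpolation=cv2.INTER_CUBIC)
    else: b=cv2.resize(p[145:225,263:343],(400,400),interpolation=cv2.INTER_CUBIC)
save("crop2.png",np.hstack([a,b])); go.need(559.3,59.7,118,.25)
E
```

```text
clock: 8.15
position: [559.3, 60.9, 117.9]
tcp_rot: [3.14, 0.001, 0.252]
ft_force: [-0.3, 0.0, 0.7]
width: 85.3
clk 8.25 pos [560.103  61.083 118.953] rpy [ 3.14  -0.001  0.253] j [-0.704  0.443  0.684  1.923 -0.353  0.896 -1.161] F [0.298 0.113 0.356] w 85.5
slide [-0.006  0.006  0.005] twist [ 0.001 -0.001  0.002]
```

View pics/crop2.png

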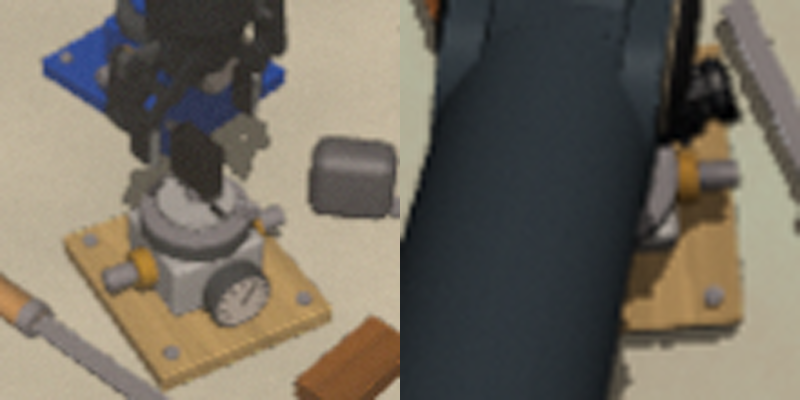

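The open fingers straddle the grip bar, crop (195,165), and the scene camera still sees the knob. Closing.

```bash

python3 -m inch '[{"slide":[-0.004,0.006,0],"twist":[0,0,0]},{"slide":[-0.004,0.006,0],"twist":[0,0,0]},{"slide":[-0.004,0.006,0],"twist":[0,0,0]},{"slide":[-0.004,0.006,0],"twist":[0,0,0]},{"slide":[-0.004,0.006,0],"twist":[0,0,0]},{"slide":[-0.004,0.006,0],"twist":[0,0,0]}]' 0 50
python3 go.py 559.3 59.7 118 0.25
```

```text
clock: 8.85
position: [559.2, 60.5, 118.7]
tcp_rot: [3.141, -0.001, 0.254]
ft_force: [-1.2, 1.8, 2.3]
width: 16.4
clk 8.85 pos [559.19   60.475 118.706] rpy [ 3.141 -0.001  0.254] j [-0.703  0.442  0.684  1.925 -0.353  0.895 -1.158] F [-1.165  1.783  2.285] w 16.4
slide [-0.     0.004  0.004] twist [ 0.    -0.001  0.003]
```

```bash

python3 -m inch '[{"slide":[0,0,0],"twist":[0,0,-0.05]},{"slide":[0,0,0],"twist":[0,0,-0.1]},{"slide":[0,0,0],"twist":[0,0,-0.15]},{"slide":[0,0,0],"twist":[0,0,-0.2]},{"slide":[0,0,0],"twist":[0,0,-0.2]}]'
python3 go.py 559.3 59.7 118 0.25
python3 -m inch '[{"slide":[0,0,0],"twist":[0,0,-0.05]},{"slide":[0,0,0],"twist":[0,0,-0.1]},{"slide":[0,0,0],"twist":[0,0,-0.15]},{"slide":[0,0,0],"twist":[0,0,-0.18]},{"slide":[0,0,0],"twist":[0,0,-0.18]}]'
python3 - <<'E'
from h import *
import go
p,d=eyes.read_camera("scene"); np.savez("/tmp/s3.npz",p=p,d=d)
a=cv2.resize(p[180:250,290:360],(560,560),interpolation=cv2.INTER_CUBIC)
save("crop3.png",a); go.need(559.3,59.7,118,.86)
for q in("pointer","mark"):
    for r in models.mark_of(q,"scene")[:4]: print(q,r["conf"],r["point"],at_z("scene",[r["point"]],101))
s=robot.observe(); print(s["wrist_torque"])
E
```

```text
clock: 9.35
position: [559.3, 60.3, 118.8]
tcp_rot: [3.141, -0.001, 0.568]
ft_force: [-1.3, 0.6, 1.5]
width: 16.4
clk 9.35 pos [559.343  60.265 118.76 ] rpy [ 3.141 -0.001  0.568] j [-0.645  0.424  0.603  1.922 -0.306  0.885 -0.891] F [-1.318  0.635  1.539] w 16.4
slide [-0.002  0.002  0.004] twist [ 0.    -0.001  0.202]
clock: 9.85
position: [559.6, 60.2, 118.8]
tcp_rot: [3.14, -0.001, 0.849]
ft_force: [-1.0, 1.1, 2.0]
width: 16.7
clk 9.90 pos [559.517  60.124 118.697] rpy [ 3.14  -0.001  0.849] j [-0.594  0.412  0.533  1.919 -0.266  0.878 -0.649] F [-0.555  1.5    2.441] w 16.5
slide [-0.002  0.001  0.003] twist [ 0.001 -0.    -0.007]
pointer 0.7 [204.0, 195.8] [[ 362.523 -238.466  101.   ]]
pointer 0.65 [343.1, 211.8] [[587.987  90.286 101.   ]]
pointer 0.38 [328.4, 154.1] [[329.328 171.874 101.   ]]
mark 0.68 [338.7, 211.0] [[580.155  80.938 101.   ]]
mark 0.5 [284.2, 242.9] [[627.331 -95.946 101.   ]]
[ 0.261 -0.032 -0.075]
```

View pics/crop3.png

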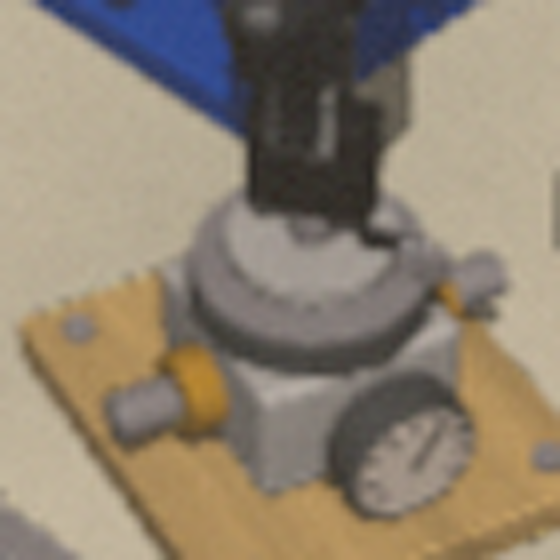

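The pointer rib, crop (380,235), now points at the raised bar at about (425,255). Now a light pull.

```bash

python3 -m inch '[{"slide":[0,0,-0.004],"twist":[0,0,0]},{"slide":[0,0,-0.008],"twist":[0,0,0]},{"slide":[0,0,-0.012],"twist":[0,0,0]},{"slide":[0,0,-0.012],"twist":[0,0,0]}]'
python3 go.py 559.3 59.7 118 0.25
```

```text
clock: 10.4
position: [559.3, 60.1, 120.4]
tcp_rot: [3.14, 0.0, 0.851]
ft_force: [2.3, 2.2, -5.4]
width: 16.0
clk 10.40 pos [559.301  60.056 120.442] rpy [3.14  0.    0.851] j [-0.595  0.41   0.534  1.918 -0.264  0.882 -0.649] F [ 2.273  2.171 -5.431] w 16.0
slide [-0.001  0.001  0.012] twist [ 0.001 -0.     0.382]
```

```bash

python3 -m inch '[{"slide":[0,0,-0.003],"twist":[0,0,0]},{"slide":[0,0,-0.005],"twist":[0,0,0]},{"slide":[0,0,-0.005],"twist":[0,0,0]}]'
python3 go.py 559.3 59.7 118 0.25
```

```text
clock: 10.7
position: [559.3, 60.1, 121.5]
tcp_rot: [3.14, 0.0, 0.851]
ft_force: [4.1, 1.6, -8.5]
width: 16.1
clk 10.70 pos [559.273  60.076 121.53 ] rpy [3.14  0.    0.851] j [-0.596  0.408  0.534  1.917 -0.263  0.884 -0.65 ] F [ 4.058  1.552 -8.505] w 16.1
slide [-0.001  0.001  0.018] twist [ 0.001 -0.     0.382]
```

```bash

python3 -m inch '[{"slide":[0,0,0],"twist":[0,0,-0.01]},{"slide":[0,0,0],"twist":[0,0,-0.02]},{"slide":[0,0,0],"twist":[0,0,-0.03]},{"slide":[0,0,0],"twist":[0,0,-0.04]}]'
python3 -m inch '[{"slide":[0,0,0],"twist":[0,0,-0.01]},{"slide":[0,0,0],"twist":[0,0,-0.02]},{"slide":[0,0,0],"twist":[0,0,-0.03]},{"slide":[0,0,0],"twist":[0,0,-0.04]}]'
python3 -c "
from h import *
s=robot.observe();print(s['wrist_torque'],s['ft_force'],s['tcp_rot'])"
```

```text
clock: 11.1
position: [559.3, 60.1, 121.7]
tcp_rot: [3.14, -0.0, 0.915]
ft_force: [4.4, 2.0, -9.0]
width: 16.7
clock: 11.5
position: [559.4, 60.0, 122.1]
tcp_rot: [3.14, -0.0, 0.978]
ft_force: [3.6, 1.4, -6.1]
width: 16.6
[ 0.50885847 -0.91814155 -0.13377301] [ 3.5850079   1.39498989 -6.08120739] [ 3.14000953e+00 -1.33275582e-04  9.77743703e-01]
```

The force dropped from 9 to 6 N near yaw 0.97, so the key may have entered. Raising a little to check.

```bash

python3 -m inch '[{"slide":[0,0,-0.003],"twist":[0,0,0]},{"slide":[0,0,-0.005],"twist":[0,0,0]},{"slide":[0,0,-0.005],"twist":[0,0,0]}]'
python3 -c "
from h import *
s=robot.observe();print(s['wrist_torque'],s['ft_force'],s['tcp_rot'],s['position'])"
```

```text
clock: 11.8
position: [559.4, 60.0, 123.3]
tcp_rot: [3.14, -0.0, 0.976]
ft_force: [3.7, 1.3, -4.7]
width: 16.6
[ 0.46035694 -0.85558154 -0.08343473] [ 3.66268245  1.26702518 -4.6954031 ] [ 3.13998714e+00 -2.43229661e-04  9.76471125e-01] [559.36375482  59.99896221 123.26744833]
```

```bash

python3 -m inch '[{"slide":[0,0,-0.004],"twist":[0,0,0]},{"slide":[0,0,-0.008],"twist":[0,0,0]},{"slide":[0,0,-0.012],"twist":[0,0,0]},{"slide":[0,0,-0.016],"twist":[0,0,0]},{"slide":[0,0,-0.02],"twist":[0,0,0]}]'
python3 -c "
from h import *
s=robot.observe();print(s['wrist_torque'],s['ft_force'],s['tcp_rot'],s['position'])"
```

```text
clock: 12.3
position: [559.3, 60.0, 127.0]
tcp_rot: [3.14, -0.0, 0.976]
ft_force: [3.9, 2.2, -5.8]
width: 16.4
[ 0.47321963 -1.09946507 -0.01430642] [ 3.8785139   2.18664664 -5.78572214] [ 3.13995335e+00 -1.61263737e-05  9.76398756e-01] [559.34063839  59.97678477 127.03634017]
```

```bash

python3 -m inch '[{"slide":[0,0,-0.004],"twist":[0,0,0]},{"slide":[0,0,-0.008],"twist":[0,0,0]},{"slide":[0,0,-0.011],"twist":[0,0,0]},{"slide":[0,0,-0.011],"twist":[0,0,0]}]'
python3 -c "
from h import *
s=robot.observe();print(s['wrist_torque'],s['ft_force'],s['tcp_rot'],s['position'])"
```

```text
clock: 12.7
position: [559.3, 60.0, 129.3]
tcp_rot: [3.14, -0.0, 0.976]
ft_force: [3.9, 2.0, -5.0]
width: 16.7
[ 0.46324694 -1.10843016 -0.05174319] [ 3.86771084  1.96744943 -5.02291072] [ 3.13997273e+00 -3.10067640e-05  9.76375473e-01] [559.33839259  59.95643507 129.26402449]
```

```bash

python3 -m inch '[{"slide":[0,0,-0.003],"twist":[0,0,0]},{"slide":[0,0,-0.005],"twist":[0,0,0]},{"slide":[0,0,-0.005],"twist":[0,0,0]}]'
python3 -c "
from h import *
s=robot.observe();print(s['wrist_torque'],s['ft_force'],s['tcp_rot'],s['position'])"
```

```text
clock: 13.0
position: [559.3, 60.0, 130.1]
tcp_rot: [3.14, 0.0, 0.976]
ft_force: [4.5, 1.8, -6.0]
width: 16.1
[ 0.45599775 -1.20001611 -0.03434371] [ 4.50097518  1.7761253  -6.0409949 ] [3.13998452e+00 8.91454502e-05 9.76381966e-01] [559.29571139  59.95915252 130.09538427]
```

```bash

python3 -m inch '[{"slide":[0,0,-0.002],"twist":[0,0,0]},{"slide":[0,0,-0.003],"twist":[0,0,0]},{"slide":[0,0,-0.003],"twist":[0,0,0]}]'
python3 -c "
from h import *
s=robot.observe();print(s['wrist_torque'],s['ft_force'],s['tcp_rot'],s['position'])"
```

```text
clock: 13.3
position: [559.2, 59.9, 130.4]
tcp_rot: [3.14, 0.0, 0.976]
ft_force: [5.5, 2.0, -7.7]
width: 16.3
[ 0.42783638 -1.35762135 -0.07190369] [ 5.4566554   2.03376496 -7.66621372] [3.13995242e+00 3.16137418e-04 9.76334690e-01] [559.24037741  59.91554858 130.39838339]
```

The force climbs at about 6 N/mm, so the knob is at its hard stop. Relaxing the spring, then releasing.

```bash

python3 -m inch '[{"slide":[0,0,0.004],"twist":[0,0,0]},{"slide":[0,0,0.007],"twist":[0,0,0]},{"slide":[0,0,0.007],"twist":[0,0,0]}]'
python3 -m inch '[{"slide":[0,0,0],"twist":[0,0,0]},{"slide":[0,0,0],"twist":[0,0,0]},{"slide":[0,0,0],"twist":[0,0,0]},{"slide":[0,0,0],"twist":[0,0,0]},{"slide":[0,0,0],"twist":[0,0,0]},{"slide":[0,0,0],"twist":[0,0,0]}]' 1
python3 -m inch '[{"slide":[0,0,-0.05],"twist":[0,0,0]},{"slide":[0,0,-0.15],"twist":[0,0,0]},{"slide":[0,0,-0.3],"twist":[0,0,0]},{"slide":[0,0,-0.5],"twist":[0,0,0]},{"slide":[-0.2,0,-0.6],"twist":[0,0,0]},{"slide":[-0.4,0,-0.6],"twist":[0,0,0]},{"slide":[-0.6,0,-0.6],"twist":[0,0,0]},{"slide":[-0.8,0,-0.6],"twist":[0,0,0]}]'
python3 - <<'E'
from h import *
import go
np.set_printoptions(precision=2,suppress=True)
go.need(559,60,300,.9)
out=[]
for c,sl in(("scene",np.s_[180:250,290:360]),("top",np.s_[145:225,263:343])):
    p,d=eyes.read_camera(c); save(c+"4.png",p); out.append(cv2.resize(p[sl],(400,400),interpolation=cv2.INTER_CUBIC))
    v,u=np.mgrid[0:400,0:640]; P=at_depth(c,np.c_[u.ravel(),v.ravel()],d.ravel()).reshape(400,640,3)
    t=(d>0)&(np.hypot(P[...,0]-559,P[...,1]-60)<30); q=t&(P[...,2]>155)&(P[...,2]<180);Q=P[q]
    if len(Q)>5: w,V=np.linalg.eigh(np.cov(Q[:,:2].T)); print(c,len(Q),"grip top z",np.median(Q[:,2]),"yaw",np.arctan(V[1,1]/V[0,1]),"ctr",Q.mean(0))
    f=t&(P[...,2]>92)&(P[...,2]<118); print(" flange z",np.median(P[f][:,2]))
    for k in("pointer","mark"):
        for r in models.mark_of(k,c)[:4]: print(c,k,r["conf"],np.array(r["point"]),at_z(c,[r["point"]],111 if k=="pointer" else 103)[0])
save("crop4.png",np.hstack(out))
E
```

```text
clock: 13.6
position: [559.4, 60.0, 129.6]
tcp_rot: [3.14, -0.0, 0.976]
ft_force: [3.5, 2.0, -2.1]
width: 16.2
clock: 14.2
position: [559.0, 59.9, 129.3]
tcp_rot: [3.14, 0.0, 0.976]
ft_force: [-0.3, 0.1, -0.1]
width: 85.3
clock: 15.0
position: [468.6, -73.9, 250.3]
tcp_rot: [3.139, -0.001, 0.976]
ft_force: [1.0, -0.3, 0.4]
width: 85.7
clk 15.00 pos [468.63 -73.87 250.29] rpy [ 3.14 -0.    0.98] j [-0.51  0.09  0.63  1.96 -0.06  1.11 -0.45] F [ 1.01 -0.26  0.35] w 85.7
slide [ 0.81  0.   -0.25] twist [ 0.   -0.    0.05]
scene 129 grip top z 166.6054181380215 yaw 0.9596405868815733 ctr [562.09  59.54 165.01]
 flange z 110.07528212132348
scene pointer 0.97 [340.7 207.3] [578.8   87.32 111.  ]
scene pointer 0.6 [205.3 197.3] [ 382.72 -237.62  111.  ]
scene pointer 0.52 [325.2 153.2] [333.32 158.54 111.  ]
scene mark 0.85 [338.3 210.6] [580.17  79.65 103.  ]
top 115 grip top z 165.0911337946152 yaw 0.9528719151027089 ctr [557.87  59.26 164.85]
 flange z 107.45582028095873
top pointer 0.78 [413.4 243.1] [ 373.08 -237.9   111.  ]
top pointer 0.67 [292.8 169.1] [584.54  88.05 111.  ]
top pointer 0.62 [266.6 256.9] [344.35 162.65 111.  ]
top mark 0.53 [295.5 171.5] [579.05  81.05 103.  ]
```

View pics/crop4.png

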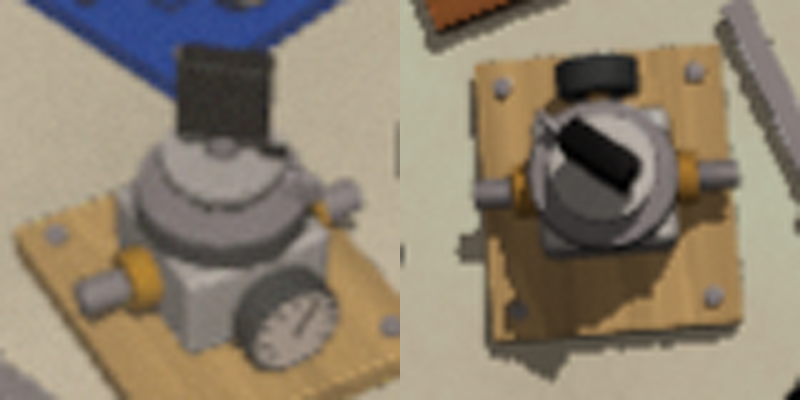

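View pics/scene4.png

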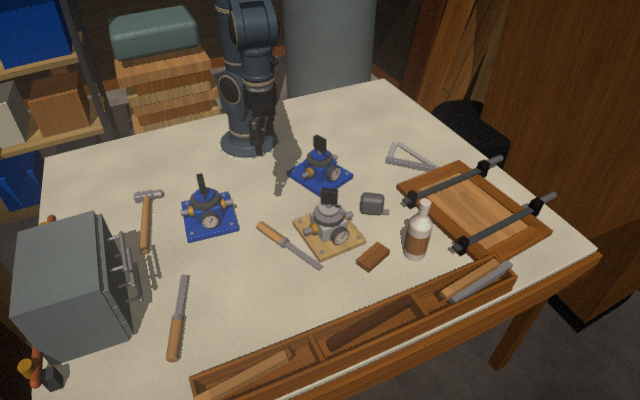

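The grip top stands at about 166 mm, up from 156. The pointer is at yaw 0.955 and the mark at about 0.86, roughly 3 mm apart. Bystanders are in place and the arm is clear, so I hand in.

```bash
python3 -c "
from bench import robot
print(robot.finish_job())"
```

```text
the job is handed in; nothing more can be done
None
```

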